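# Seat the sample rack on its locating pin

### The arm

A 6-joint arm with a two-finger parallel gripper is mounted at the origin on the work surface. World frame = base frame: x ahead of the robot, y to its left, z up, the work surface at z = 0. Lengths are in m, angles in rad, forces in N, time in s.
With the tool pointing down it reaches from about 0.15 to 0.775 m from the base axis. Payload 6.1 kg.
Tool frame: the origin (TCP) lies on the front face of the gripper's body, between the roots of the fingers; the fingertips stand 73 mm ahead of it and the grasp point (between the pads) lies 54 mm ahead of it (env.tcp_to_grasp is the distance from the TCP to the grasp point, in m); y points along the fingers, z is the direction in which the jaws open and shut, and the axes are right-handed (so a half turn about y gives the same grasp; the last joint's range is limited). The gripper opens to 85 mm and grips with 20 to 120 N. Pads are 22 mm wide; open, the fingers measure 114 mm over their backs; the gripper's body (76 mm by 85 mm) begins 54 mm behind the grasp point. The pads swing forward as they close: fully open they stand 13 mm farther back than shut.
Start: joints at [1.252, 0.126, -0.04, 1.405, 0, 1.571], TCP at [0.165, 0.499, 0.304] pointing down, gripper open.
Joint ranges: [-2.72, 2.72], [-0.95, 1.95], [-1.27, 1.35], [-1.78, 2.02], [-1.46, 1.47], [-3.14, 3.14]. Speed limits (rad/s): [2.39, 2.39, 3.01, 3.14, 3.14, 3.14].

### API

Orientations are given as a 3x3 rotation matrix whose columns are the frame's x, y, z axes.
In Python, from station import env gives the robot as it stands.
- The arm moves only by the tool play_rows, never from a script. Its argument "motion" is a list of rows, each an object with "jaw": the opening, from 0 (shut) to 1 (fully open); "slide": the shift along the tool's x, y, z each as a share of 0.25 m, from -1 to 1, a list of three; "rot": the turn, a rotation vector about the tool's x, y, z each as a share of 90 degrees, from -1 to 1, a list of three. In form: [{"jaw": jaw, "slide": [tx, ty, tz], "rot": [wx, wy, wz]}, ...]. A call has 1 to 12 rows; each row is the pose to reach, as a shift and turn from the pose measured when the call began, along the tool's axes at that moment; what a row does not reach only later rows make up. A row lasts 1/12 s, in which the tool goes at most 41.7 mm and 7.16 degrees, less where a joint would pass 70% of its speed; a pose out of reach is approached as far as the arm can. A call with a number of a shift or a turn outside -1 to 1 is refused whole. A call with a gripper value outside its range is refused whole. The fingers move at their own pace and stop on an object; the grip force is fixed at half the most. Time passes only in rows, so rows that repeat a pose let the fingers close. It gives the time, the measured TCP pose, the force and the opening at its end, in the units of the state.
- env.get_obs(): the state, without advancing time (a new reading comes with each control period).
- env.camera(name): name is "scene" or "side" or "wrist"; returns a dict with "image" (400x640x3 uint8, red, green, blue), "z_map" (400x640 float32, m along the optical axis (not along the pixel's ray), 0 where there is no reading), "mtx" (3x3 intrinsics, pixels), "extrinsics" (4x4, takes a point from world to camera coordinates); the wrist camera has in their place "hand_eye" (4x4, takes a point from camera to tool coordinates, whose origin is the TCP and whose axes are the tool frame's). Camera axes: x right, y down, z forward; pixel columns grow to the right and rows downward; lengths in m; the calibration is good to about 2 mm. A picture is of the moment at which its call begins: read the wrist's pose just before it.
- env.close_job(): hands the job in, once; it reports no verdict.
The state is a dict: "time": time; "joints": joint angles; "joint_vel": joint speeds; "joint_efforts": joint torques, N m; "tcp_pos": TCP position; "orientation": TCP orientation; "wrist_force": force on the tool from outside, world axes, zero at the start; "wrist_torque": the same for the moment, N m; "finger_gap": finger opening in m.
Only numpy, scipy, OpenCV 4.12 (cv2) and the standard library are available. Lean on these libraries where they do the work, as an engineer would, in place of code of your own. Each camera call takes 0.05 s, during which the arm holds its last target. There are 200 camera calls.

### The job

On the analyser's loading deck one of the two blue sample racks is not seated: its tongue is riding up on top of its steel locating pin, while the other rack already sits flat over its own pin. Nudge the unseated rack along the deck, without picking it up off the deck, until its hole drops over the pin and it lies flat, then let go. Leave the other rack where it is.

Things in the scene. Friction and masses are not known exactly. Their poses are not given: they have to be found in the camera images.
- rack_grip (a point): Unseated rack, loose, 0.4 kg, blue aluminium: base plate 170 (x) x 60 (y) x 8 mm, on it a block 70 x 36 x 44 mm high (top 52 mm above the underside) with 3 black tube wells. Point: the block's centre, 30 mm above the underside; the plate runs 45 mm behind it, 125 mm ahead. x: along the rack to its bare tongue, y across, z up. At the start nose-up 5 degrees, back edge on the deck, tongue on the pin.
- rack_hole (a point): Centre of the unseated rack's round 30 mm hole through the tongue, on the plate's underside: 75 mm ahead (x) of the block's centre, 30 mm below it, same axes. The tongue runs on 50 mm beyond it. At the start the pin is under the tongue 26 to 42 mm ahead of this point and up to 13 mm to a side.
- pin: The unseated rack's locating pin: fixed, steel, 12 mm in diameter, 14 mm high, tapered tip, in the middle of a dark steel disc 52 mm across flush with the deck. Origin at its foot on the deck (z = 0). When the rack is seated the pin stands up through the hole, 6 mm proud of the plate. A second such pin holds the other rack.
- parked_grip (a point): The other rack, already seated: loose, same shape and size, lying flat with its own pin showing in its hole, 0.15 to 0.5 m to one side. Point: its block's centre, 30 mm above the deck; same axes. Not to be disturbed.
Things that resemble listed ones, but are neither listed nor needed, are in the scene too. What is shaped like the part that bears parked_grip but green or pink is not meant.

How it is judged:
By the outcome, as a careful person would: the job done as asked, in the order asked, and still so for the second after the job is handed in, with the robot touching nothing.
It also fails if it takes over 32 s, if anything falls off the work surface, if the arm or the gripper's body presses on something with over 40 N, if the wrist force passes 120 N, or if a joint passes its speed limit or range.

## Working session

There is one attempt and no reset: what is moved stays moved. The work goes in short steps, Python scripts to look and compute and a tool call to move; the robot and the scene stay as the last step left them, time stands still between calls to the robot, and variables do not carry over. Pictures are saved under pics/ and viewed, on a budget of 10 in all, crops included, one or two more only if the job needs it, and the job is handed in when it is done.

Besides the shell and the picture viewer there is one more tool, called after "Call:" as name([rows], argument=value, ...), one row to a line, values as JSON. play_rows: Moves the arm, as the interface text tells. Shift numbers are shares of 0.25 m and turn numbers shares of 90 degrees, none past 1 either way. Its arguments: {"type":"object","properties":{"motion":{"type":"array"}},"required":["motion"]}

```bash
ls; mkdir -p pics
cat > h.py <<'E'
import numpy as np, cv2
from station import env
def cam(n):
    o=env.get_obs(); c=env.camera(n)
    if n=='wrist':
        T=np.eye(4);T[:3,:3]=o['orientation'];T[:3,3]=o['tcp_pos']
        c['W']=T@np.array(c['hand_eye'])
    else: c['W']=np.linalg.inv(c['extrinsics'])
    z=c['z_map'];v,u=np.mgrid[:400,:640];K=np.array(c['mtx'])
    P=np.stack([(u-K[0,2])/K[0,0]*z,(v-K[1,2])/K[1,1]*z,z],-1)
    c['P']=P@c['W'][:3,:3].T+c['W'][:3,3]; c['P'][z==0]=np.nan
    return c
def save(n,img): cv2.imwrite('pics/'+n,img[:,:,::-1])
E
python3 - <<'E'
from h import *
o=env.get_obs();print(o)
a=cam('scene');b=cam('side');w=cam('wrist')
np.savez('a0.npz',s=a['P'],d=b['P'],w=w['P'],si=a['image'],di=b['image'],wi=w['image'])
save('s0.png',np.vstack([a['image'],b['image']])[::1]) 
im=np.vstack([np.hstack([a['image'],b['image']])])
save('s0.png',a['image']);save('d0.png',b['image']);save('w0.png',w['image'])
E
```

```text
pics
{'time': 0.0, 'joints': array([ 1.25198946e+00,  1.26372087e-01, -4.06306816e-02,  1.40540605e+00,
        7.49028690e-07,  1.57080057e+00]), 'joint_vel': array([ 0.00151928,  0.00202707, -0.00143655, -0.00085105,  0.00026899,
       -0.00017146]), 'joint_efforts': array([ 9.39317106e-04, -4.35912144e+01,  3.52924562e+01,  1.72817364e-02,
       -8.92802888e-06,  4.58529598e-06]), 'tcp_pos': array([0.16445715, 0.49825624, 0.30312215]), 'orientation': array([[ 9.49608732e-01, -5.06120277e-04,  3.13437394e-01],
       [-3.13437803e-01, -1.53100245e-03,  9.49607498e-01],
       [-7.42190550e-07, -9.99998700e-01, -1.61249052e-03]]), 'wrist_force': array([ 0.45438542, -0.36122063,  0.34747844]), 'wrist_torque': array([0.02627308, 0.01850323, 0.00866228]), 'finger_gap': 0.08545135097974495}
```

View pics/s0.png

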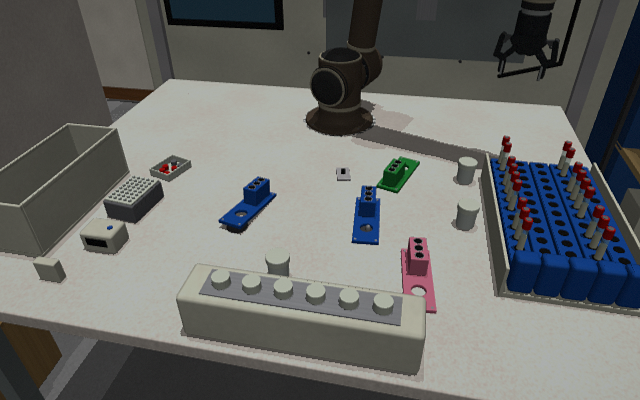

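View pics/d0.png

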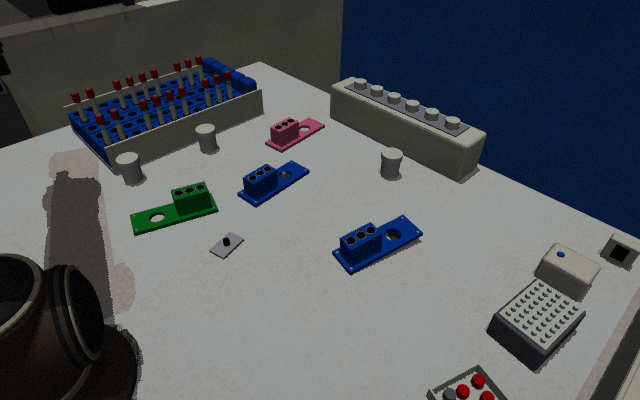

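The scene view shows blue racks at about (248,203) and (366,213). The left one has a shadow under its nose. In the side view they are at (378,243) and (273,182). Next I fit their poses from the depth maps.

Run:
```python
from h import *
d=np.load('a0.npz')
for n,boxes in (('s',[(215,170,285,235),(345,178,390,250)]),('d',[(325,210,430,280),(230,155,315,210)])):
  im=d[n+'i'].astype(int);P=d[n]
  for (x0,y0,x1,y1) in boxes:
    m=np.zeros(im.shape[:2],bool);m[y0:y1,x0:x1]=1
    m&=(im[...,2]>im[...,0]*1.8)&(im[...,2]>50)&np.isfinite(P[...,2])
    m=cv2.erode(m.astype(np.uint8),np.ones((2,2)))>0
    Q=P[m];Q=Q[Q[:,2]>-.02]
    plate=Q[Q[:,2]<0.03];top=Q[Q[:,2]>0.045]
    r=cv2.minAreaRect((plate[:,:2]*1000).astype(np.float32));rt=cv2.minAreaRect((top[:,:2]*1000).astype(np.float32))
    pl=plate
    A=np.c_[pl[:,:2]-pl[:,:2].mean(0),np.ones(len(pl))];co=np.linalg.lstsq(A,pl[:,2],rcond=None)[0]
    print(n,len(Q),'plate',r,'top',rt,top.mean(0),'grad',co, 'zmax',Q[:,2].max())
# table level check
for n in 'sd':
  P=d[n].reshape(-1,3);q=P[(abs(P[:,0]-.4)<.2)&(abs(P[:,1])<.3)&(abs(P[:,2])<.02)];print(n,np.median(q[:,2]))
for n,b in (('s',(205,165,295,245)),('d',(320,205,440,285))):
  x0,y0,x1,y1=b;c=d[n+'i'][y0:y1,x0:x1];save(f'c{n}.png',cv2.resize(c,None,fx=4,fy=4,interpolation=cv2.INTER_CUBIC))
a=cv2.imread('pics/cs.png');b=cv2.imread('pics/cd.png');a=cv2.resize(a,(360,320))
cv2.imwrite('pics/c0.png',np.hstack([a,cv2.resize(b,(440,320))]))
```

```text
s 967 plate ((552.1710205078125, -130.11639404296875), (58.19955062866211, 165.88433837890625), 76.03706359863281) top ((512.1090087890625, -121.62274932861328), (33.0826530456543, 65.76534271240234), 77.90351867675781) [ 0.52446708 -0.11846964  0.05365258] grad [ 0.04277254 -0.02523605  0.01957953] zmax 0.06163816356495255
s 993 plate ((535.9291381835938, 158.43756103515625), (165.5445098876953, 57.06975173950195), 4.322968482971191) top ((498.4603576660156, 155.82923889160156), (62.197940826416016, 35.197959899902344), 0.6131200790405273) [0.50720325 0.15523286 0.05161037] grad [-0.03629732 -0.00677661  0.01000142] zmax 0.056206936834814814
d 1168 plate ((548.4046020507812, -136.26193237304688), (57.74649429321289, 168.4097137451172), 76.8962631225586) top ((506.77496337890625, -126.27794647216797), (33.26913070678711, 67.28522491455078), 76.992919921875) [ 0.50402516 -0.12964436  0.05523221] grad [ 0.09164453 -0.01808651  0.01700453] zmax 0.06053123788656234
d 586 plate ((531.193603515625, 152.26095581054688), (168.53782653808594, 56.654762268066406), 4.216395854949951) top ((491.97259521484375, 148.62847900390625), (66.64566802978516, 31.263351440429688), 4.513017654418945) [0.4895307  0.14524853 0.05135954] grad [-0.00113627  0.00407241  0.00752223] zmax 0.05444922327720503
s 0.0014039309213900175
d -0.00012958221986569818
```

View pics/c0.png

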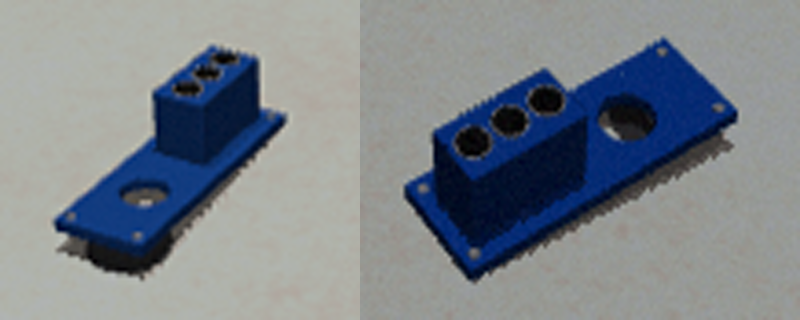

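```bash
cat >> h.py <<'E'
def to(pos,R=None):
    o=env.get_obs();R0=o['orientation'];d=R0.T@(np.array(pos)-o['tcp_pos'])
    from scipy.spatial.transform import Rotation as Q
    w=Q.from_matrix(R0.T@(R0 if R is None else R)).as_rotvec()
    print('slide',np.round(d/.25,3),'rot',np.round(w/(np.pi/2),3),'t',o['time'])
def Rt(yaw,pitch=0):
    # tool x along rack x, y down, z = x cross y ; nose-up pitch (rad)
    from scipy.spatial.transform import Rotation as Q
    B=np.array([[1,0,0],[0,0,1],[0,-1,0]]).astype(float)
    return Q.from_euler('ZY',[yaw,-pitch]).as_matrix()@B
E
python3 - <<'E'
from h import *
w=env.camera('wrist');print(np.round(w['hand_eye'],3),w['mtx'])
d=np.load('a0.npz');P=d['s'];im=d['si'].astype(int)
m=(im.max(-1)<75)&(abs(P[...,2])<.006)&(P[...,0]>.55)&(P[...,0]<.75)&(P[...,1]<-.08)&(P[...,1]>-.23)
Q=P[m];print(len(Q),Q.min(0),Q.max(0),Q[Q[:,0].argsort()[-10:]])
yaw=np.deg2rad(-13.3)
to([.50,-.125,.25],Rt(yaw))
E
```

```text
[[-0.     0.961  0.278 -0.07 ]
 [-0.001 -0.278  0.961 -0.07 ]
 [ 1.     0.     0.001  0.001]
 [ 0.     0.     0.     1.   ]] [[293.01134006   0.         320.1388628 ]
 [  0.         293.01134006 191.84207867]
 [  0.           0.           1.        ]]
142 [ 0.55325054 -0.17560787 -0.00331933] [ 0.63665382 -0.10906711  0.00532469] [[ 6.33022122e-01 -1.33326006e-01  1.15347693e-03]
 [ 6.33290998e-01 -1.35710414e-01  9.87569345e-04]
 [ 6.33515393e-01 -1.33448134e-01 -1.48784778e-03]
 [ 6.34009716e-01 -1.37884744e-01  1.22160814e-03]
 [ 6.34319813e-01 -1.45284952e-01  2.79989739e-04]
 [ 6.34832991e-01 -1.27828995e-01  4.99910378e-04]
 [ 6.35010037e-01 -1.47097371e-01  3.56774394e-03]
 [ 6.35956260e-01 -1.29813404e-01  1.09626027e-03]
 [ 6.36641578e-01 -1.46684712e-01  1.94345735e-03]
 [ 6.36653816e-01 -1.39145981e-01  3.16972033e-03]]
slide [ 2.056  0.216 -1.947] rot [ 0.001 -0.055 -0.   ] t 0.2
```

Call:
play_rows([
  {"jaw":1,"slide":[0.88,0,-0.59],"rot":[0,0,0]},
  {"jaw":1,"slide":[0.88,0,-0.59],"rot":[0,0,0]},
  {"jaw":1,"slide":[0.88,0,-0.59],"rot":[0,0,0]},
  {"jaw":1,"slide":[0.88,0,-0.59],"rot":[0,0,0]},
  {"jaw":1,"slide":[0.88,0,-0.59],"rot":[0,0,0]},
  {"jaw":1,"slide":[0.88,0,-0.59],"rot":[0,0,0]},
  {"jaw":1,"slide":[0.88,0,-0.59],"rot":[0,0,0]},
  {"jaw":1,"slide":[0.88,0,-0.59],"rot":[0,0,0]},
])

```text
time: 0.87
tcp_pos: [0.3287, 0.2868, 0.3036]
orientation: [[0.948, 0.0, 0.318], [-0.318, -0.001, 0.948], [0.001, -1.0, -0.001]]
wrist_force: [-0.6, 0.6, 0.0]
finger_gap: 0.0851
```

Call:
play_rows([
  {"jaw":1,"slide":[0.88,0,-0.59],"rot":[0,0,0]},
  {"jaw":1,"slide":[0.88,0,-0.59],"rot":[0,0,0]},
  {"jaw":1,"slide":[0.88,0,-0.59],"rot":[0,0,0]},
  {"jaw":1,"slide":[0.88,0,-0.59],"rot":[0,0,0]},
  {"jaw":1,"slide":[0.88,0,-0.59],"rot":[0,0,0]},
  {"jaw":1,"slide":[0.88,0,-0.59],"rot":[0,0,0]},
  {"jaw":1,"slide":[0.88,0,-0.59],"rot":[0,0,0]},
  {"jaw":1,"slide":[0.88,0,-0.59],"rot":[0,0,0]},
])

```text
time: 1.53
tcp_pos: [0.4922, 0.075, 0.3032]
orientation: [[0.947, -0.0, 0.322], [-0.322, -0.002, 0.947], [0.0, -1.0, -0.002]]
wrist_force: [-1.0, 0.9, -0.9]
finger_gap: 0.0856
```

Run:
```python
from h import *
print(env.get_obs()['tcp_pos']);to([.65,-.14,.25],Rt(np.deg2rad(-13.3)))
```

```text
[0.49224592 0.07504336 0.30318211]
slide [ 0.874  0.214 -0.611] rot [ 0.001 -0.061  0.   ] t 1.5333
```

Call:
play_rows([
  {"jaw":1,"slide":[0.87,0.21,-0.61],"rot":[0,-0.06,0]},
  {"jaw":1,"slide":[0.87,0.21,-0.61],"rot":[0,-0.06,0]},
  {"jaw":1,"slide":[0.87,0.21,-0.61],"rot":[0,-0.06,0]},
  {"jaw":1,"slide":[0.87,0.21,-0.61],"rot":[0,-0.06,0]},
  {"jaw":1,"slide":[0.87,0.21,-0.61],"rot":[0,-0.06,0]},
  {"jaw":1,"slide":[0.87,0.21,-0.61],"rot":[0,-0.06,0]},
  {"jaw":1,"slide":[0.87,0.21,-0.61],"rot":[0,-0.06,0]},
  {"jaw":1,"slide":[0.87,0.21,-0.61],"rot":[0,-0.06,0]},
  {"jaw":1,"slide":[0.87,0.21,-0.61],"rot":[0,-0.06,0]},
  {"jaw":1,"slide":[0.87,0.21,-0.61],"rot":[0,-0.06,0]},
])

```text
time: 2.37
tcp_pos: [0.6488, -0.1378, 0.2509]
orientation: [[0.973, -0.001, 0.23], [-0.23, -0.001, 0.973], [-0.001, -1.0, -0.001]]
wrist_force: [0.2, 0.4, 0.4]
finger_gap: 0.0858
```

Run:
```python
from h import *
w=cam('wrist');o=env.get_obs();print(o['tcp_pos'],o['orientation'])
np.savez('w1.npz',P=w['P'],im=w['image'],W=w['W'],K=w['mtx'])
save('w1.png',w['image'])
```

```text
[ 0.64873957 -0.13761861  0.25154065] [[ 9.73269496e-01 -2.41122291e-04  2.29665911e-01]
 [-2.29666000e-01 -1.59335597e-03  9.73268200e-01]
 [ 1.31262892e-04 -9.99998702e-01 -1.60614236e-03]]
```

View pics/w1.png

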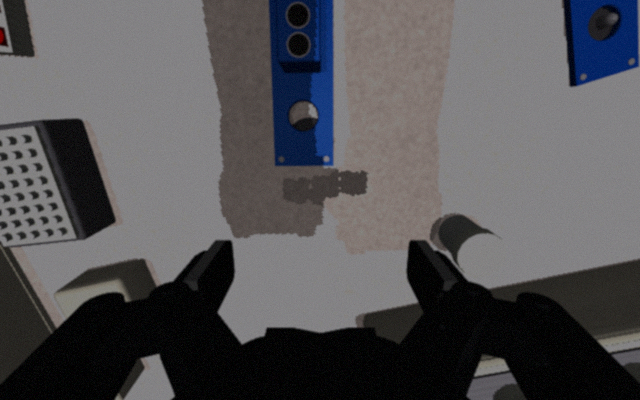

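Run:
```python
from h import *
d=np.load('w1.npz');c=d['im'][80:220,250:390]
a=cv2.resize(c,None,fx=4,fy=4,interpolation=cv2.INTER_CUBIC)
a=np.clip(255*(a/255.)**.5,0,255).astype(np.uint8)
save('w1c.png',a)
P=d['P']
for u,v in((273,165),(332,165),(275,130),(331,130),(303,100),(303,130),(330,186)): print(u,v,np.round(P[v,u],4))
```

```text
273 165 [ 0.629  -0.186  -0.0017]
332 165 [nan nan nan]
275 130 [ 0.5917 -0.1699  0.0198]
331 130 [ 0.6047 -0.115   0.0203]
303 100 [ 0.57   -0.1357  0.0122]
303 130 [ 0.5993 -0.1438  0.0012]
330 186 [ 0.6665 -0.1294  0.0011]
```

View pics/w1c.png

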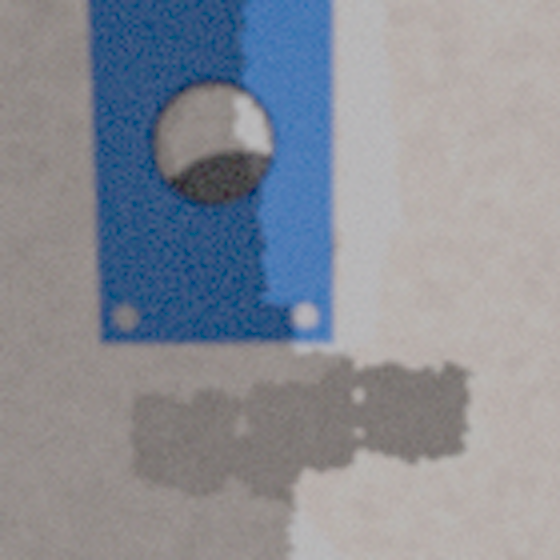

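```bash
cat > fit.py <<'E'
from h import *
from scipy.optimize import least_squares
d=np.load('w1.npz');W,K,im=d['W'],d['K'],d['im']
def ray(u,v,z):
    r=W[:3,:3]@np.array([(u-K[0,2])/K[0,0],(v-K[1,2])/K[1,1],1]);return W[:3,3]+r*(z-W[2,3])/r[2]
L=ray(275.2,165.5,.0228);R=ray(333,165.5,.0228);H=ray(250+214/4,80+143/4,.0185)
print('nose',L,R,np.linalg.norm(L-R),'hole',H)
n=(L+R)/2; ax=(n-H)[:2];print('hole-nose',np.linalg.norm(ax),'yaw',np.rad2deg(np.arctan2(ax[1],ax[0])),'nose yaw',np.rad2deg(np.arctan2(*(-(R-L)[:2]*[1,-1]))))
# arc: per column inside hole, bright->dark transition
g=cv2.resize(im[80:220,250:390].max(-1),None,fx=4,fy=4,interpolation=cv2.INTER_CUBIC);g=cv2.GaussianBlur(g,(0,0),3).astype(float)
pts=[]
for x in range(176,266,6):
    col=g[105:192,x];i=np.argmin(np.gradient(col));pts.append((x,105+i))
print(pts)
Q=np.array([ray(250+x/4-.4,80+y/4-.4,0)[:2] for x,y in pts])
s=least_squares(lambda c:np.hypot(*(Q-c).T)-.026,[.61,-.14],loss='soft_l1',f_scale=.001)
print('disc',s.x,np.round(1000*s.fun,1))
yaw=np.deg2rad(-13.3);u=np.array([np.cos(yaw),np.sin(yaw)]);v=np.array([-u[1],u[0]])
dd=s.x-H[:2];print('ahead',dd@u,'side',dd@v)
E
python3 fit.py
```

```text
nose [ 0.62632522 -0.17899087  0.0228    ] [ 0.64003252 -0.12090118  0.0228    ] 0.05968502028875615 hole [ 0.58486587 -0.13861519  0.0185    ]
hole-nose 0.049623929498414154 yaw -13.199018182491837 nose yaw -13.277094361226183
[(176, np.int64(173)), (182, np.int64(167)), (188, np.int64(166)), (194, np.int64(161)), (200, np.int64(156)), (206, np.int64(154)), (212, np.int64(152)), (218, np.int64(151)), (224, np.int64(150)), (230, np.int64(149)), (236, np.int64(150)), (242, np.int64(151)), (248, np.int64(149)), (254, np.int64(150)), (260, np.int64(151))]
disc [ 0.61292043 -0.14000156] [-0.   0.2 -0.5 -0.2  0.3  0.2  0.2  0.1  0.   0.1 -0.3 -0.5  0.1  0.1
  0.1]
ahead 0.0276210437670722 side 0.005104761774808123
```

Run:
```python
from h import *
R=Rt(np.deg2rad(-13.25),np.deg2rad(5));print(R)
g=np.array([.5106,-.1210,.036]);up=-R[:,1]
print(g+.054*up); to(g+.144*up,R); to(g+.054*up,R)
```

```text
[[ 0.96967526  0.08483559  0.22920039]
 [-0.22832821 -0.01997613  0.97337926]
 [ 0.08715574 -0.9961947   0.        ]]
[ 0.50601888 -0.11992129  0.08979451]
slide [-0.603  0.288 -0.062] rot [ 0.001 -0.    -0.055] t 2.4167
slide [-0.572  0.647 -0.061] rot [ 0.001 -0.    -0.055] t 2.4167
```

Call:
play_rows([
  {"jaw":1,"slide":[-0.603,0.288,-0.062],"rot":[0,0,-0.055]},
  {"jaw":1,"slide":[-0.603,0.288,-0.062],"rot":[0,0,-0.055]},
  {"jaw":1,"slide":[-0.603,0.288,-0.062],"rot":[0,0,-0.055]},
  {"jaw":1,"slide":[-0.603,0.288,-0.062],"rot":[0,0,-0.055]},
  {"jaw":1,"slide":[-0.603,0.288,-0.062],"rot":[0,0,-0.055]},
  {"jaw":1,"slide":[-0.603,0.288,-0.062],"rot":[0,0,-0.055]},
  {"jaw":1,"slide":[-0.603,0.288,-0.062],"rot":[0,0,-0.055]},
])

```text
time: 3.0
tcp_pos: [0.4981, -0.117, 0.1808]
orientation: [[0.97, 0.086, 0.228], [-0.227, -0.022, 0.974], [0.089, -0.996, -0.001]]
wrist_force: [0.4, -0.7, 0.5]
finger_gap: 0.0856
```

Run:
```python
from h import *
R=Rt(np.deg2rad(-13.25),np.deg2rad(5))
g=np.array([.5106,-.1210,.036]);up=-R[:,1]
print(env.get_obs()['tcp_pos']);to(g+.054*up,R)
```

```text
[ 0.49808501 -0.11700398  0.18078187]
slide [ 0.001  0.365 -0.004] rot [0.001 0.001 0.001] t 3.0
```

Descend, then close.

Call:
play_rows([
  {"jaw":1,"slide":[0,0.09,0],"rot":[0,0,0]},
  {"jaw":1,"slide":[0,0.18,-0.002],"rot":[0,0,0]},
  {"jaw":1,"slide":[0,0.26,-0.004],"rot":[0,0,0]},
  {"jaw":1,"slide":[0,0.31,-0.004],"rot":[0,0,0]},
  {"jaw":1,"slide":[0,0.35,-0.004],"rot":[0,0,0]},
  {"jaw":1,"slide":[0,0.365,-0.004],"rot":[0,0,0]},
  {"jaw":1,"slide":[0,0.365,-0.004],"rot":[0,0,0]},
])

```text
time: 3.58
tcp_pos: [0.5065, -0.1197, 0.0898]
orientation: [[0.97, 0.086, 0.227], [-0.226, -0.021, 0.974], [0.089, -0.996, -0.001]]
wrist_force: [-0.2, 1.2, -0.6]
finger_gap: 0.0854
```

Call:
play_rows([
  {"jaw":0.6,"slide":[0,0,0],"rot":[0,0,0]},
  {"jaw":0.55,"slide":[0,0,0],"rot":[0,0,0]},
  {"jaw":0.5,"slide":[0,0,0],"rot":[0,0,0]},
  {"jaw":0.45,"slide":[0,0,0],"rot":[0,0,0]},
  {"jaw":0.4,"slide":[0,0,0],"rot":[0,0,0]},
  {"jaw":0.35,"slide":[0,0,0],"rot":[0,0,0]},
  {"jaw":0.35,"slide":[0,0,0],"rot":[0,0,0]},
  {"jaw":0.35,"slide":[0,0,0],"rot":[0,0,0]},
])

```text
time: 4.25
tcp_pos: [0.507, -0.1201, 0.0909]
orientation: [[0.97, 0.088, 0.227], [-0.226, -0.023, 0.974], [0.091, -0.996, -0.002]]
wrist_force: [-2.1, -1.9, 6.6]
finger_gap: 0.0355
```

Run:
```python
from h import *
o=env.get_obs();print(o['tcp_pos'],o['orientation'],o['wrist_force'],o['wrist_torque'],o['finger_gap'])
w=cam('wrist');save('w2.png',w['image'])
```

```text
[ 0.50699884 -0.12014354  0.09088726] [[ 0.96984084  0.08792941  0.2273261 ]
 [-0.22621332 -0.02255255  0.97381667]
 [ 0.09075391 -0.99587138 -0.00198158]] [-2.06247039 -1.94516372  6.58689032] [-0.32032897  0.34438884  0.27060547] 0.035460839236611266
```

View pics/w2.png

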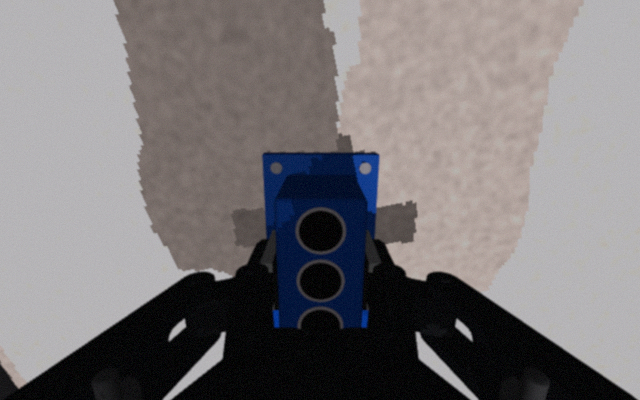

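Run:
```python
from h import *
o=env.get_obs();R0=o['orientation'];p=o['tcp_pos'];e=np.array([-.0466,.0873,0])
E0=p+R0@e;yaw=np.arctan2(R0[1,0],R0[0,0]);ph=np.arcsin(R0[2,0]);print(E0,np.rad2deg([yaw,ph]))
u=np.array([np.cos(yaw),np.sin(yaw),0]);v=np.array([-u[1],u[0],0])
for f,s,dp in ((.013,.0025,.8),(.0265,.005,.8),(.0265,.005,-2),(.0265,.005,-4.2)):
    R=Rt(yaw,ph+np.deg2rad(dp)); print(f,dp,end=' '); to(E0+f*u+s*v-R@e,R)
```

```text
[ 4.69530424e-01 -1.11594571e-01 -2.63623923e-04] [-13.13094723   5.21170271]
0.013 0.8 slide [0.047 0.002 0.009] rot [ 0.001  0.    -0.009] t 4.3
0.0265 0.8 slide [0.101 0.007 0.019] rot [ 0.001  0.    -0.009] t 4.3
0.0265 -2 slide [0.118 0.016 0.019] rot [ 0.001 -0.     0.022] t 4.3
0.0265 -4.2 slide [0.131 0.024 0.019] rot [ 0.001 -0.     0.047] t 4.3
```

Call:
play_rows([
  {"jaw":0.35,"slide":[0,-0.001,0.002],"rot":[0,0,-0.005]},
  {"jaw":0.35,"slide":[0.012,0,0.003],"rot":[0,0,-0.009]},
  {"jaw":0.35,"slide":[0.024,0.001,0.005],"rot":[0,0,-0.009]},
  {"jaw":0.35,"slide":[0.036,0.0015,0.007],"rot":[0,0,-0.009]},
  {"jaw":0.35,"slide":[0.047,0.002,0.009],"rot":[0,0,-0.009]},
  {"jaw":0.35,"slide":[0.058,0.003,0.011],"rot":[0,0,-0.009]},
  {"jaw":0.35,"slide":[0.069,0.004,0.013],"rot":[0,0,-0.009]},
  {"jaw":0.35,"slide":[0.08,0.005,0.015],"rot":[0,0,-0.009]},
  {"jaw":0.35,"slide":[0.091,0.006,0.017],"rot":[0,0,-0.009]},
  {"jaw":0.35,"slide":[0.101,0.007,0.019],"rot":[0,0,-0.009]},
  {"jaw":0.35,"slide":[0.101,0.007,0.019],"rot":[0,0,-0.009]},
])

```text
time: 5.22
tcp_pos: [0.5336, -0.1213, 0.0913]
orientation: [[0.968, 0.102, 0.227], [-0.226, -0.026, 0.974], [0.106, -0.994, -0.002]]
wrist_force: [0.1, -0.6, -3.2]
finger_gap: 0.0353
```

Run:
```python
from h import *
o=env.get_obs();print(o['tcp_pos'],o['wrist_force'],o['wrist_torque'],o['finger_gap'])
a=env.camera('scene')['image'][175:265,200:290];b=env.camera('side')['image'][200:290,320:440]
save('c3.png',np.hstack([cv2.resize(a,(340,340),interpolation=2),cv2.resize(b,(453,340),interpolation=2)]))
R0=o['orientation'];p=o['tcp_pos'];e=np.array([-.0466,.0873,0])
E0=p+R0@e;yaw=np.arctan2(R0[1,0],R0[0,0]);ph=np.arcsin(R0[2,0]);print(E0,np.rad2deg([yaw,ph]))
R=Rt(yaw,np.deg2rad(1));E0[2]=0;to(E0-R@e,R)
```

```text
[ 0.53355101 -0.12126906  0.09127891] [ 0.12004789 -0.55668591 -3.23071804] [ 0.11164935  0.17201172 -0.0431523 ] 0.03532854038899049
[ 4.97363088e-01 -1.12991113e-01 -4.53090597e-04] [-13.12126647   6.06064569]
slide [ 0.031  0.016 -0.   ] rot [ 0.001 -0.     0.056] t 5.3167
```

View pics/c3.png

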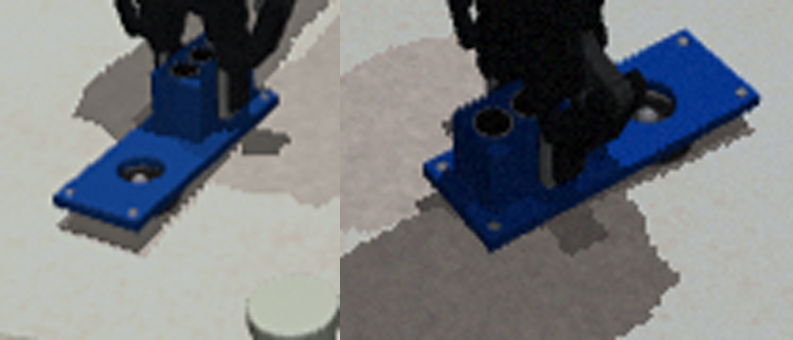

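The pin tip shows inside the hole in both views, so I now pitch the nose down.

Call:
play_rows([
  {"jaw":0.35,"slide":[0.004,0.002,0],"rot":[0,0,0.008]},
  {"jaw":0.35,"slide":[0.009,0.005,0],"rot":[0,0,0.016]},
  {"jaw":0.35,"slide":[0.013,0.007,0],"rot":[0,0,0.024]},
  {"jaw":0.35,"slide":[0.018,0.009,0],"rot":[0,0,0.032]},
  {"jaw":0.35,"slide":[0.022,0.011,0],"rot":[0,0,0.04]},
  {"jaw":0.35,"slide":[0.027,0.014,0],"rot":[0,0,0.048]},
  {"jaw":0.35,"slide":[0.031,0.016,0],"rot":[0,0,0.056]},
  {"jaw":0.35,"slide":[0.031,0.016,0],"rot":[0,0,0.056]},
])

```text
time: 5.98
tcp_pos: [0.5418, -0.1232, 0.0879]
orientation: [[0.974, 0.016, 0.227], [-0.227, -0.006, 0.974], [0.017, -1.0, -0.002]]
wrist_force: [0.1, 0.7, -3.8]
finger_gap: 0.0355
```

Call:
play_rows([
  {"jaw":0.5,"slide":[0,0,0],"rot":[0,0,0]},
  {"jaw":0.6,"slide":[0,0,0],"rot":[0,0,0]},
  {"jaw":0.8,"slide":[0,0,0],"rot":[0,0,0]},
  {"jaw":1,"slide":[0,0,0],"rot":[0,0,0]},
  {"jaw":1,"slide":[0,0,0],"rot":[0,0,0]},
  {"jaw":1,"slide":[0,0,0],"rot":[0,0,0]},
  {"jaw":1,"slide":[0,-0.15,0],"rot":[0,0,0]},
  {"jaw":1,"slide":[0,-0.3,0],"rot":[0,0,0]},
  {"jaw":1,"slide":[0,-0.45,0],"rot":[0,0,0]},
  {"jaw":1,"slide":[0,-0.6,0],"rot":[0,0,0]},
  {"jaw":1,"slide":[0,-0.7,0],"rot":[0,0,0]},
  {"jaw":1,"slide":[0,-0.7,0],"rot":[0,0,0]},
])

```text
time: 6.98
tcp_pos: [0.5407, -0.1227, 0.2695]
orientation: [[0.973, 0.026, 0.227], [-0.227, -0.008, 0.974], [0.027, -1.0, -0.002]]
wrist_force: [0.5, 0.1, 0.5]
finger_gap: 0.0853
```

Run:
```python
from h import *
a=cam('scene');b=cam('side');w=cam('wrist')
def Z(im,x0,y0,x1,y1):return cv2.resize(im[y0:y1,x0:x1],(400,300),interpolation=2)
save('c4.png',np.vstack([np.hstack([Z(a['image'],195,165,295,240),Z(b['image'],325,200,445,290)]),np.hstack([Z(w['image'],220,60,460,240),Z(a['image'],320,175,420,250)])]))
for n,P,im,(x0,y0,x1,y1) in (('s',a['P'],a['image'],(200,165,290,245)),('d',b['P'],b['image'],(325,200,445,290)),('s',a['P'],a['image'],(345,178,390,250)),('d',b['P'],b['image'],(230,155,315,210))):
    im=im.astype(int);m=np.zeros(im.shape[:2],bool);m[y0:y1,x0:x1]=1
    m&=(im[...,2]>im[...,0]*1.8)&(im[...,2]>50)&np.isfinite(P[...,2])
    m=cv2.erode(m.astype(np.uint8),np.ones((2,2)))>0
    Q=P[m];pl=Q[(Q[:,2]<.03)&(Q[:,2]>-.02)];tp=Q[Q[:,2]>.045]
    r=cv2.minAreaRect((pl[:,:2]*1000).astype(np.float32))
    far=pl[pl[:,0]>pl[:,0].max()-.05]
    print(n,np.round(r[0],1),np.round(r[1],1),round(r[2],1),'nose z',np.median(far[:,2]),'top z',np.median(tp[:,2]))
print(env.get_obs()['time'])
```

```text
s [ 583.1 -130.1] [ 57.8 164.5] 76.3 nose z 0.008572545698162348 top z 0.05133170266647369
d [ 578.4 -135.7] [ 58.4 168.2] 76.7 nose z 0.007408705487555123 top z 0.051487639389356354
s [536.5 158.4] [165.8  57. ] 4.3 nose z 0.008622759286371573 top z 0.05241156266095115
d [531.  151.9] [168.3  57.7] 5.1 nose z 0.007450364842602475 top z 0.05117322012894099
7.1333
```

View pics/c4.png

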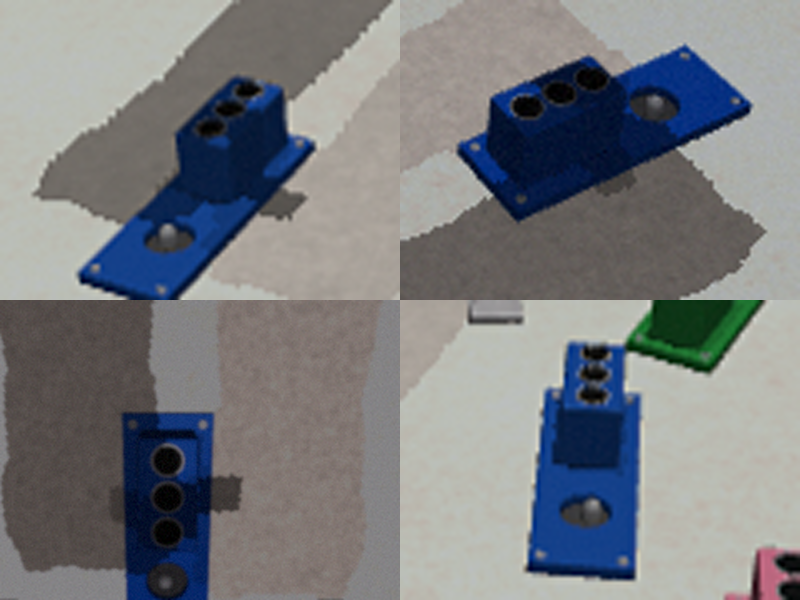

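The rack lies flat with its nose at about 8 mm, the same as the parked rack. The pin stands in its hole in all three views, the parked rack hasn't moved, and the gripper is clear. I'm handing the job in.

```bash
python3 -c "
from station import env
print(env.close_job())"
```

```text
the job is handed in; nothing more can be done
None
```

The unseated rack is now seated over its pin and the job is handed in, at about 7.1 s of the 32 s allowed.

**What I did:** I found the pin from the arc of its disc visible through the hole. It was about 27 mm ahead of the hole and 5 mm to the side. I gripped the block at its 5 degree tilt and slid the rack about 27 mm forward and 5 mm sideways. Its back edge was meant to stay on the deck. Then I pitched the nose down, opened the jaws and lifted the gripper clear.

**Last checks:**
- **Seated rack:** The plate top at the nose measures 7.4 to 8.6 mm and the block top about 51.4 mm, so it lies flat. The pin shows inside the hole in all three camera views.
- **Other rack:** It is unmoved to within 1 mm.
- **Forces:** The wrist readings at the end of each move stayed under 8 N.

No check failed, but two things are less certain:
- **Camera offset:** The scene and side cameras disagree by about 5 to 7 mm in absolute position.
- **Possible slight lift:** During the slide and pitch-down the wrist force read 3 to 4 N downward, close to the rack's own weight. The gripper was carrying most of the rack, and its back edge may have been barely off the deck.

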